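Stow a bolt in the push-and-turn bottle

ROBOT

A 6-joint arm with a two-finger parallel gripper is mounted at the origin on a cart in front of the work surface, level with it; the furniture and walls round the work are solid. World frame = base frame: x ahead of the robot, y to its left, z up, the work surface at z = 0. Lengths are in m, angles in degrees, forces in N, time in s.
With the tool pointing down it reaches from about 0.4 to 0.825 m from the base axis. Payload 7 kg.
Tool frame: the origin (TCP) lies midway between the tips of the shut fingers; the grasp point (between the pads) lies ctrl.tcp_to_grasp behind it (ctrl.tcp_to_grasp is the distance from the TCP to the grasp point, in m); z points along the fingers, y is the line along which they close (so a half turn about z gives the same grasp; the last joint's range is limited). The gripper opens to 88 mm and grips with 3 to 60 N. Pads are 19 mm wide; open, the fingers measure 130 mm over their backs; the gripper's body (78 mm by 193 mm) begins 47 mm behind the grasp point.
Start: joints at [93.512, 20.546, 0.682, 0, -70.136, -16.507], TCP at [0.152, 0.658, 0.227] pointing down, gripper open.
Joint ranges: [-176.03, 176.03], [-82.01, 121.73], [-58.28, 71.71], [-173.87, 95.51], [-174.79, -0.11], [-173.66, 173.66]. Speed limits (degrees/s): [136.94, 136.94, 172.46, 180, 180, 180].

INTERFACE

Orientations are given as [roll, pitch, yaw] about the fixed x, y, z axes, in that order (R = Rz(yaw) Ry(pitch) Rx(roll)).
In Python, from plant import ctrl, imaging, close_job gives the robot as it stands.
- The arm moves only by the shell command python3 -m crank 'ROWS'. ROWS is JSON, a list of rows, each a list of 3 entries, a list of its own where there are three numbers: the shift along the world's x, y, z in m, then the turn, a rotation vector about the world's x, y, z in degrees, then the opening, from -1 (shut) to 1 (fully open), so that 0 is half open. A call has 1 to 12 rows; each row shifts and turns the commanded pose from where the row before left it; what a row does not reach is not made up. A row lasts 1/10 s, in which the tool goes at most 50 mm and 8.59 degrees, less where a joint would pass 70% of its speed; a pose out of reach is approached as far as the arm can. A call is refused whole if a number of a shift passes 0.05 or a number of a turn 8.59, either way. A call with a gripper value outside its range is refused whole. The fingers move at their own pace and stop on an object; the grip force is fixed at half the most. Time passes only in rows, so rows that do not move let the fingers close. It gives the time, the measured TCP pose, the force, the opening and the grip force at its end, in the units of the state.
- ctrl.get_obs(): the state, without advancing time (a new reading comes with each control period).
- imaging.snapshot(name): name is "scene" or "top" or "wrist"; returns (picture, depth): 420x560x3 uint8, blue, green, red; 420x560 float32, m along the optical axis (not along the pixel's ray), 0 where there is no reading.
- imaging.camera_model(name): a dict with "mtx" (3x3 intrinsics, pixels), "R" (3x3) and "t" (3): a world point X has camera coordinates R X + t. Camera axes: x right, y down, z forward; pixel columns grow to the right and rows downward; lengths in m; the calibration is good to about 2 mm. A picture is of the moment at which its call begins: read the wrist's pose just before it. camera_model takes no time and is no camera call; for the wrist camera it gives the pose at the moment of the call.
- close_job(): hands the job in; it is judged then, once.
The state is a dict: "clock": time; "joint_pos": joint angles; "qvel": joint speeds; "tau": joint torques, N m; "tool_pos": TCP position; "orientation": TCP orientation; "force": force on the tool from outside, world axes, zero at the start; "moment": the same for the moment, N m; "opening": finger opening in m; "gripper_force": force on a finger pad.
Only numpy, scipy, OpenCV 4.12 (cv2) and the standard library are available. Lean on these libraries where they do the work, as an engineer would, in place of code of your own. Each camera call takes 0.05 s, during which the arm holds its last target. There are 200 camera calls.

TASK

One big bolt has been left standing upright on the worktop: put it away in the white square bottle that sits in the bench holder. The bottle has a push-and-turn safety cap, and it is not pushed fully home in its holder, so press the cap down by feel, firmly but not brutally, and keep it down while you unscrew it anticlockwise; lift it off, stand it open side down on a clear bit of the worktop, then drop the bolt through the mouth into the bottle. Leave the tape roll, the jar, the black bottle and the small screwdriver where they are.

Things in the scene. Friction and masses are not known exactly. Their poses are not given: they have to be found in the camera images.
- cap: grey ribbed safety cap on the bottle, 53 mm across, 27 mm high, open underneath, about 50 g. Origin: centre of its underside (skirt edge); z up; x points through one of the two lugs inside its skirt. Locked, the underside is 15 mm below the bottle's rim. Side play about 1.5 mm. Kept pressed, it is free of the catches after 55 to 65 degrees, then lifts straight off; a stop comes at 135
- cap_top (a point): centre of the cap's top face (two raised curved arrows), 27 mm above its underside. An inner spring disc lifts the cap with 7 N. Pressed 4 mm down on the neck (14 N) its lugs drop below the catches; at 6 mm (17 N) the skirt meets the neck's bead: solid. Unpressed or turned clockwise it stops dead within 10 degrees. The thin plastic cracks if cap and bottle bear on each other with over 40 N
- holder: dark steel bench holder screwed to the worktop: flange 96 x 96 x 5 mm, square cup 76 mm wide, 37 mm high, with the white 60 x 60 mm bottle upright in its middle. Origin: centre of the underside, on the worktop. The bottle cannot turn; a rubber lip nips it 1 to 20 mm (hidden, differs) above its seat: pressed with about 9 N it slips down until it sits firm, and stays there
- mouth_found (a point): centre of the bottle's mouth (rim) as found, 125 mm above the holder's underside; the true rim ends 1 to 20 mm lower once the bottle has slipped home. Mouth 31 mm wide, bottle hollow, 95 mm deep inside. Neck 36 mm outside, two catches out to 45 mm across, a bead 52 mm across 21 mm below the rim, square shoulder 32 mm below the rim
- bolt: plain steel M8 bolt standing on its hexagon head, threaded end up; 13 x 15 mm at the head, about 8 mm at the top, 36 mm high. Origin: centre of the underside of the head, z along the bolt. About 30 g. Like the patch, best taken with the fingers closing along x
- amber_tape: bystander: roll of tape lying flat, 47 x 51 x 20 mm; origin centre of underside
- black_bottle: bystander: black round bottle with a pale cap, 58 mm across, 100 mm high; origin centre of underside
- nut_jar: bystander: clear jar with white lid, 56 mm across, 70 mm high; origin centre of underside
- stubby_driver: bystander: stubby screwdriver lying on the worktop, 29 x 88 x 29 mm; origin centre of underside
- clear_patch (a point): middle of a bare patch of worktop, at least 65 mm across, to the left of the bolt: one possible place for the cap, not a required one. A carton overhangs the worktop 55 mm further left (+y), 80 mm up, so a gripper is best set there with its fingers closing fore and aft (along x)

How it is judged (in metres and radians):
On the way, in this order (a step that is already met when the one before it is completed fails the run):
1. the cap, still on the bottle, is turned past its catches (more than 20 degrees, possible only while pressed down) (z of cap in the frame of holder below 0.112 m and horizontal distance between cap and holder below 0.01 m and angle between the x axis of cap and the x axis of holder, either way round above 0.35 rad), for 0.05 s.
2. the cap stands on the worktop, open side down, released (height (world z) of cap below 0.004 m and angle between cap's own z axis and vertical below 0.12 rad and contact force between the fingers and cap below 0.2 N), for 0.2 s.
At the end, for the whole second after the job is handed in: the cap stands flat on the worktop, open side down (underside within 4 mm of the worktop, tilted less than 7 degrees), and the bolt lies inside the bottle (its head within 30 mm of the holder's centre line and lower than 80 mm above the holder's underside), both at rest (height (world z) of cap below 0.004 m and angle between cap's own z axis and vertical below 0.12 rad and linear speed of each of cap, bolt below 0.02 m/s and horizontal distance between bolt and holder below 0.03 m and z of bolt in the frame of holder between 0.005 and 0.08 m); the robot touches nothing.
It fails at once if cap and bottle bear on each other with more than 40 N: the plastic cracks (contact force between cap and holder above 40 N).
It fails at once if a bystander (tape roll, black bottle, jar, stubby screwdriver) is moved by more than 20 mm (distance of any of amber_tape, black_bottle, nut_jar, stubby_driver from where it was at the start of the episode above 0.02 m).
It also fails if it takes over 72 s, if anything falls off the work surface, if the arm or the gripper's body presses on something with over 40 N, if the wrist force passes 120 N, or if a joint passes its speed limit or range.

## Working session

There is one attempt and no reset: what is moved stays moved. The work goes in short steps, Python scripts to look and compute and a shell command to move; the robot and the scene stay as the last step left them, time stands still between calls to the robot, and variables do not carry over. Pictures are saved under pics/ and viewed, at most 13 in all, crops included, and the job is handed in when it is done.

```bash
ls; mkdir -p pics
python3 - <<'E'
from plant import ctrl, imaging
import cv2, numpy as np
o=ctrl.get_obs(); print(o, ctrl.tcp_to_grasp)
for n in ("scene","top","wrist"):
    p,d=imaging.snapshot(n); cv2.imwrite(f"pics/{n}0.png",p); np.save(f"pics/{n}0.npy",d)
    m=imaging.camera_model(n); np.savez(f"pics/{n}0cam.npz",**m); print(n,m)
E
```

```text
pics
{'clock': 0.0, 'joint_pos': array([ 9.35143764e+01,  2.05890484e+01,  6.33972115e-01, -1.95301931e-02,
       -7.01345835e+01, -1.65060788e+01]), 'qvel': array([-0.00417865, -0.00312539,  0.05276948,  0.06694379,  0.07027045,
        0.00695358]), 'tau': array([ 2.09980186e-03, -5.82730114e+01,  2.93043441e+01,  6.99674428e+00,
        6.85954874e-03, -1.50661845e-04]), 'tool_pos': array([0.15167554, 0.65724564, 0.22565298]), 'orientation': array([ 1.79908818e+02, -7.87307335e-03, -1.29983471e+01]), 'force': array([ 0.60696503, -0.98414221, -0.0986213 ]), 'moment': array([-0.01114743,  0.04984837,  0.04248526]), 'gripper_force': 0.0, 'opening': 0.08754897925677421} 0.0188
scene {'mtx': array([[406.56469552,   0.        , 282.73070772],
       [  0.        , 406.56469552, 212.74956103],
       [  0.        ,   0.        ,   1.        ]]), 'R': array([[-0.76806339, -0.64018662,  0.015483  ],
       [-0.46533103,  0.54134379, -0.70029561],
       [ 0.43993825, -0.54507614, -0.71368504]]), 't': array([0.38596615, 0.37670617, 0.67242133])}
top {'mtx': array([[443.25870817,   0.        , 284.96954655],
       [  0.        , 443.25870817, 215.33246749],
       [  0.        ,   0.        ,   1.        ]]), 'R': array([[-0.0069317 , -0.99997473,  0.00157636],
       [-0.97867708,  0.00646042, -0.2053033 ],
       [ 0.20528793, -0.00296585, -0.97869713]]), 't': array([-0.06347135,  0.58647446,  1.04062582])}
wrist {'mtx': array([[294.73157287,   0.        , 281.21382686],
       [  0.        , 294.73157287, 212.67092352],
       [  0.        ,   0.        ,   1.        ]]), 'R': array([[-2.24607872e-01, -9.74449184e-01,  3.01383585e-04],
       [-9.31494161e-01,  2.14797652e-01,  2.93565320e-01],
       [-2.86129223e-01,  6.56563448e-02, -9.55938969e-01]]), 't': array([ 0.67382426, -0.03548125,  0.39077776])}
```

View pics/top0.png

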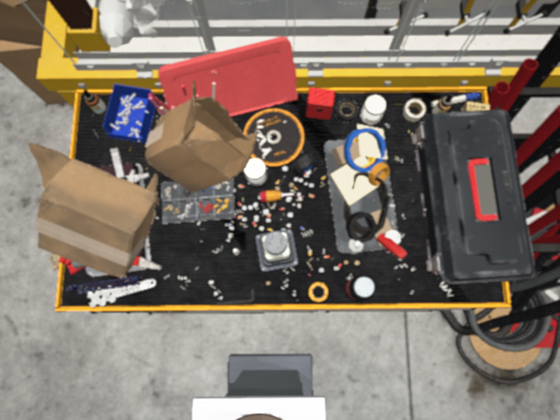

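View pics/scene0.png

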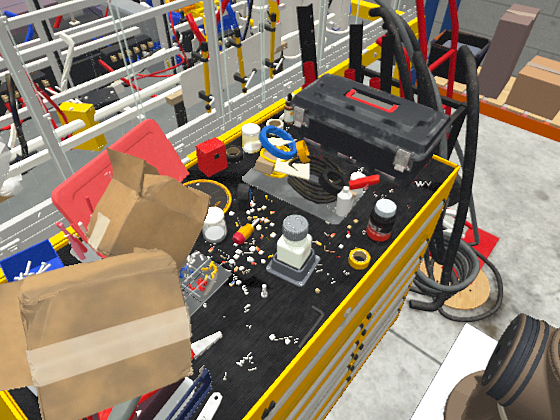

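The top view shows the holder and cap at about (277,247), the tape at (318,291), the black bottle at (363,287), the jar at (255,172) and the driver at (272,196). The scene view shows a possible bolt near (264,291). I'll zoom in and measure.

```bash
cat > h.py <<'E'
import numpy as np, cv2
def load(n,k=0):
    c=np.load(f"pics/{n}{k}cam.npz"); return cv2.imread(f"pics/{n}{k}.png"),np.load(f"pics/{n}{k}.npy"),c
def ray(c,u,v):
    d=c['R'].T@np.linalg.solve(c['mtx'],[u,v,1.]); return -c['R'].T@c['t'],d
def plane(c,u,v,z):
    o,d=ray(c,u,v); return o+d*(z-o[2])/d[2]
def cloud(c,d):
    v,u=np.mgrid[:d.shape[0],:d.shape[1]]
    r=np.stack([(u-c['mtx'][0,2])/c['mtx'][0,0],(v-c['mtx'][1,2])/c['mtx'][1,1],np.ones_like(d)],-1)*d[...,None]
    return (r-c['t'])@c['R']
def proj(c,X):
    p=c['mtx']@(c['R']@np.asarray(X,float)+c['t']); return p[:2]/p[2]
E
python3 - <<'E'
from h import *
a,d,c=load("top"); s,ds,cs=load("scene")
A=cv2.resize(a[180:320,140:340],None,fx=4,fy=4,interpolation=cv2.INTER_CUBIC)
cv2.imwrite("pics/c1.png",A)
cv2.imwrite("pics/c2.png",cv2.resize(s[190:340,170:370],None,fx=4,fy=4,interpolation=cv2.INTER_CUBIC))
for n,(dd,cc) in {"top":(d,c),"scene":(ds,cs)}.items():
    P=cloud(cc,dd); ok=dd>0
    box=ok&(P[...,0]>.3)&(P[...,0]<.8)&(P[...,1]>-.2)&(P[...,1]<.35)
    # bolt candidates: 25..45mm high small blobs ; cap top > 125
    for lo,hi in((.125,.17),(.022,.046),(.03,.04)):
        m=(box&(P[...,2]>lo)&(P[...,2]<hi)).astype(np.uint8)
        k,l,st,ce=cv2.connectedComponentsWithStats(m)
        for i in range(1,k):
            if st[i,4]>=3:
                q=P[l==i]; print(n,lo,st[i],q.mean(0).round(4),q[:,2].max().round(3),(q.max(0)-q.min(0)).round(3))
E
```

```text
top 0.125 [ 145  118  108   59 1671] [0.6978 0.1317 0.1483] 0.17 [0.131 0.25  0.045]
top 0.125 [219 118  25  19 177] [0.7888 0.0611 0.1458] 0.17 [0.03  0.055 0.045]
top 0.125 [146 183   4   8  16] [0.6317 0.2437 0.1658] 0.17 [0.017 0.01  0.009]
top 0.125 [155 200   4   5  18] [0.6    0.2257 0.1543] 0.17 [0.003 0.014 0.033]
top 0.125 [154 211   1   3   3] [0.5823 0.2388 0.1263] 0.128 [0.004 0.    0.002]
top 0.125 [143 219   9  23  55] [0.5345 0.2464 0.1464] 0.17 [0.044 0.027 0.043]
top 0.125 [264 231  23  24 414] [ 0.5067 -0.0434  0.1372] 0.143 [0.053 0.05  0.017]
top 0.125 [140 246   3   4   4] [0.4962 0.2569 0.1467] 0.169 [0.013 0.01  0.043]
top 0.125 [146 246   3   4   8] [0.4974 0.2457 0.1414] 0.148 [0.009 0.002 0.018]
top 0.125 [ 95 255  65  23 339] [0.4518 0.2836 0.1445] 0.17 [0.052 0.131 0.045]
top 0.125 [126 280   3   1   3] [0.424  0.2854 0.1432] 0.145 [0.    0.003 0.003]
top 0.022 [263 138   3   3   5] [ 0.7936 -0.014   0.0441] 0.045 [0.006 0.005 0.002]
top 0.022 [259 142   7  10  22] [ 0.7743 -0.0061  0.035 ] 0.046 [0.02  0.015 0.021]
top 0.022 [269 148   2   3   3] [ 0.766
[... 6588 characters left out ...]
1596 0.026 ] 0.028 [0.018 0.003 0.004]
scene 0.022 [157 378  27  31 166] [0.4839 0.3237 0.0336] 0.046 [0.01  0.06  0.024]
scene 0.03 [236 191  15  11  46] [ 0.7152 -0.1017  0.0349] 0.04 [0.026 0.043 0.01 ]
scene 0.03 [202 226  24   9  64] [0.6907 0.0218 0.0352] 0.04 [0.039 0.046 0.01 ]
scene 0.03 [242 228   2   3   3] [ 0.6486 -0.0281  0.0309] 0.032 [0.007 0.004 0.002]
scene 0.03 [272 248  43  26 305] [ 0.495  -0.0261  0.0348] 0.04 [0.079 0.086 0.01 ]
scene 0.03 [203 281  12  13  26] [0.589  0.1328 0.0342] 0.039 [0.004 0.033 0.009]
scene 0.03 [262 284   4   5  14] [0.5045 0.0599 0.0342] 0.036 [0.007 0.006 0.005]
scene 0.03 [158 378  24  30  61] [0.4838 0.3237 0.0351] 0.04 [0.008 0.056 0.01 ]
```

View pics/c1.png

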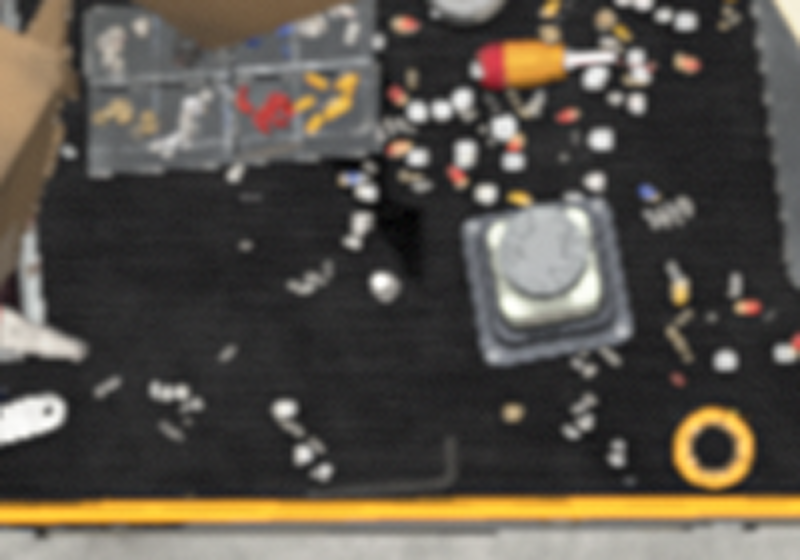

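View pics/c2.png

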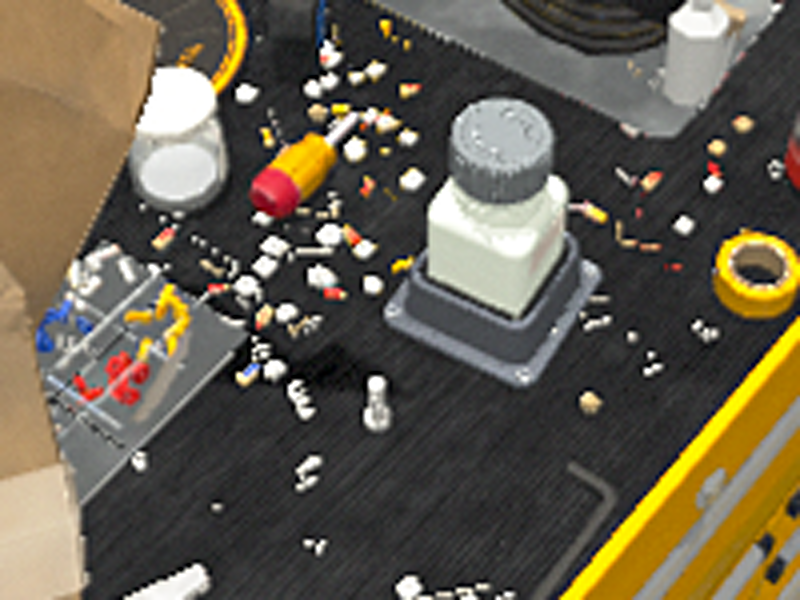

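The crops show the bolt upright at top pixel (235,251), and the cap and bottle in a slightly rotated holder. Next I'll refine the cap centre and holder yaw, and find a bare patch.

Run:
```python
from h import *
a,d,c=load("top"); s,ds,cs=load("scene")
for n,(dd,cc) in {"top":(d,c),"scene":(ds,cs)}.items():
    P=cloud(cc,dd); m=(abs(P[...,0]-.505)<.05)&(abs(P[...,1]+.042)<.05)&(dd>0)
    for lo,hi in((.132,.145),(.003,.009)):
        q=P[m&(P[...,2]>lo)&(P[...,2]<hi)]; (cx,cy),r=cv2.minEnclosingCircle(q[:,:2].astype(np.float32))
        print(n,lo,len(q),"circle",cx,cy,r,"med z",np.median(q[:,2]),cv2.minAreaRect((q[:,:2]*1000).astype(np.float32)))
    b=(abs(P[...,0]-.503)<.015)&(abs(P[...,1]-.06)<.015)&(P[...,2]>.004); print("bolt",P[b].mean(0).round(4),P[b][:,2].max())
# clear map from top view
g=.002; xs=np.arange(.36,.62,g); ys=np.arange(-.1,.26,g)
X,Y=np.meshgrid(xs,ys,indexing='ij'); W=np.stack([X,Y,0*X],-1)
p=(W@c['R'].T+c['t'])@c['mtx'].T; u=(p[...,0]/p[...,2]).astype(np.float32); v=(p[...,1]/p[...,2]).astype(np.float32)
P=cloud(c,d); bad=((a.max(2)>75)|(P[...,2]>.008)).astype(np.uint8)
B=cv2.remap(bad,u,v,cv2.INTER_NEAREST)
D=cv2.distanceTransform(1-B,cv2.DIST_L2,5)*g
for i in range(6):
    k=np.unravel_index(D.argmax(),D.shape); print(xs[k[0]].round(3),ys[k[1]].round(3),D[k].round(3)); 
    D[np.hypot(X-xs[k[0]],Y-ys[k[1]])<.03]=0
H=cloud(c,d); 
for n,(dd,cc) in {"top":(d,c),"scene":(ds,cs)}.items():
    H=cloud(cc,dd); m=(H[...,2]>.07)&(H[...,2]<.3)&(H[...,0]>.38)&(H[...,0]<.62)&(H[...,1]>.08)&(H[...,1]<.4)&(dd>0)
    for x0 in np.arange(.38,.62,.04):
        q=H[m&(abs(H[...,0]-x0)<.02)]; print(n,x0.round(2),"carton min y",q[:,1].min().round(3) if len(q) else None, q[q[:,1].argmin(),2] if len(q) else '')
```

```text
top 0.132 407 circle 0.5077677965164185 -0.04346553981304169 0.026783933863043785 med z 0.13738359664333633 ((508.518798828125, -43.96820831298828), (51.40744400024414, 50.242164611816406), 0.2512970268726349)
top 0.003 327 circle 0.5048025250434875 -0.04089134931564331 0.06778232753276825 med z 0.005611523629679233 ((504.7159423828125, -41.008758544921875), (98.55391693115234, 98.51167297363281), 89.5451431274414)
bolt [0.5024 0.0597 0.0181] 0.03887424563099203
scene 0.132 393 circle 0.508448600769043 -0.04293610900640488 0.02680991217494011 med z 0.1361158147461534 ((509.9989318847656, -43.03416061401367), (50.55519104003906, 51.08055877685547), 37.45995330810547)
scene 0.003 338 circle 0.5072919726371765 -0.040848977863788605 0.06109985336661339 med z 0.005124527689467799 ((492.8572998046875, -26.538894653320312), (121.37134552001953, 77.619873046875), 45.24837112426758)
bolt [0.5043 0.0607 0.02  ] 0.036020097690833294
0.548 0.192 0.036
0.466 0.034 0.034
0.558 0.124 0.032
0.526 0.214 0.031
0.47 0.122 0.03
0.436 0.02 0.029
top 0.38 carton min y None 
top 0.42 carton min y 0.272 0.10885541601860813
top 0.46 carton min y 0.219 0.12318109787910743
top 0.5 carton min y 0.229 0.27227649264577736
top 0.54 carton min y 0.217 0.24665707819866364
top 0.58 carton min y 0.21 0.22692574868918403
scene 0.38 carton min y None 
scene 0.42 carton min y 0.272 0.0930383356203447
scene 0.46 carton min y 0.22 0.12931526357436407
scene 0.5 carton min y 0.228 0.2700683709723404
scene 0.54 carton min y 0.216 0.24535731835075694
scene 0.58 carton min y 0.21 0.2232808816048935
```

```bash
python3 - <<'E'
from h import *
for n in("top","scene"):
    a,d,c=load(n); P=cloud(c,d)
    for y0 in(.2,.3,.4,.5):
        m=(d>0)&(abs(P[...,1]-y0)<.05)&(P[...,0]>.1)&(P[...,0]<.85); q=P[m]; 
        if len(q): print(n,y0,q[:,2].max(), q[q[:,2].argmax()].round(3), "x range z>.1", q[q[:,2]>.1][:,0].min() if (q[:,2]>.1).any() else None)
E
python3 -m crank '[[[0,0,0.05],[0,0,0],1],[[0,0,0.05],[0,0,0],1],[[0,0,0.05],[0,0,0],1],[[0,0,0.05],[0,0,0],1]]'
```

```text
top 0.2 0.2852532352618994 [0.51  0.248 0.285] x range z>.1 0.44920215439143596
top 0.3 0.3117640277522877 [0.558 0.349 0.312] x range z>.1 0.4219454483482127
top 0.4 0.31472948341782697 [0.572 0.4   0.315] x range z>.1 0.4041043114735844
top 0.5 0.27253423401880994 [0.696 0.455 0.273] x range z>.1 0.465982831918745
scene 0.2 0.2820111011266932 [0.512 0.249 0.282] x range z>.1 0.45085447326004907
scene 0.3 0.30855347362626484 [0.557 0.346 0.309] x range z>.1 0.42356579467191274
scene 0.4 0.31390842418066733 [0.573 0.4   0.314] x range z>.1 0.42249116080500504
scene 0.5 0.22245464619927105 [0.524 0.45  0.222] x range z>.1 0.49386753158665003
clock: 0.55
tool_pos: [0.1518, 0.6572, 0.4285]
orientation: [180.0, 0.0, -13.0]
force: [-0.1, 1.5, -0.2]
opening: 0.0876
gripper_force: 0.0
```

```bash
python3 -m crank '[[[0.022,-0.0435,0],[0,0,2],1],[[0.022,-0.0435,0],[0,0,2],1],[[0.022,-0.0435,0],[0,0,2],1],[[0.022,-0.0435,0],[0,0,2],1],[[0.022,-0.0435,0],[0,0,2],1],[[0.022,-0.0435,0],[0,0,2],1],[[0.022,-0.0435,0],[0,0,2],1],[[0.022,-0.0435,0],[0,0,2],1],[[0.022,-0.0435,0],[0,0,2],1],[[0.022,-0.0435,0],[0,0,2],1],[[0.022,-0.0435,0],[0,0,2],1],[[0.022,-0.0435,0],[0,0,1],1]]'
python3 -m crank '[[[0.022,-0.0435,0],[0,0,0],1],[[0.022,-0.0435,0],[0,0,0],1],[[0.022,-0.0435,-0.04],[0,0,0],1],[[0,0,-0.05],[0,0,0],1],[[0,0,-0.05],[0,0,0],1],[[0,0,0],[0,0,0],1]]'
python3 - <<'E'
from plant import ctrl, imaging
import cv2, numpy as np
o=ctrl.get_obs(); print(o['tool_pos'],o['orientation'],o['joint_pos'].round(1))
for n in ("wrist",):
    m=imaging.camera_model(n); p,d=imaging.snapshot(n); cv2.imwrite(f"pics/{n}1.png",p); np.save(f"pics/{n}1.npy",d)
    np.savez(f"pics/{n}1cam.npz",**m)
from h import *
a,d,c=load("wrist",1);P=cloud(c,d)
m=(d>0)&(abs(P[...,2]-.137)<.008)&(abs(P[...,0]-.505)<.05)&(abs(P[...,1]+.042)<.05)
q=P[m];print(len(q),q.mean(0),cv2.minEnclosingCircle(q[:,:2].astype(np.float32)),np.median(q[:,2]))
b=(d>0)&(abs(P[...,0]-.503)<.015)&(abs(P[...,1]-.06)<.015)&(P[...,2]>.006)
if b.any(): q=P[b];print("bolt",len(q),q.mean(0),np.median(q,0),q[:,2].max())
E
```

```text
clock: 1.75
tool_pos: [0.4159, 0.1337, 0.4268]
orientation: [-180.0, -0.0, 10.1]
force: [1.4, 0.7, -0.1]
opening: 0.0877
gripper_force: 0.0
clock: 2.35
tool_pos: [0.4729, 0.0126, 0.2882]
orientation: [180.0, 0.7, 9.9]
force: [-0.9, 0.6, 0.4]
opening: 0.0876
gripper_force: 0.0
[0.47292462 0.01264428 0.2882474 ] [179.95582605   0.72139392   9.88997102] [ 25.3  -0.6 -17.3  -0.2 -74.   74.6]
1916 [ 0.51090365 -0.04462119  0.13602679] ((0.5102440714836121, -0.045812636613845825), 0.026789402589201927) 0.1361426997244409
bolt 14634 [0.49465982 0.06091698 0.38377694] [0.49327471 0.06241186 0.38869942] 0.4040868086270362
```

View pics/wrist1.png

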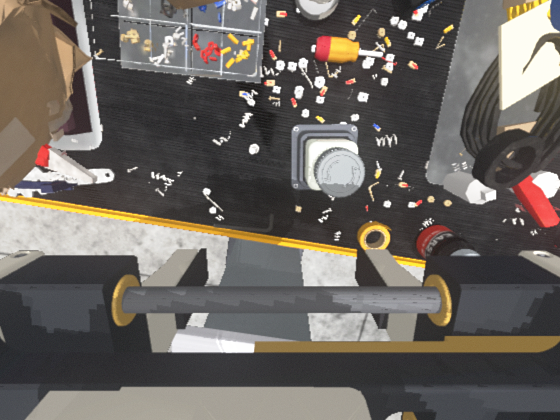

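The wrist view shows the cap at (338,172), the bolt at about (254,149) and a bare area around (170,130). The arm stopped short of the target, so I'll correct and re-measure.

```bash
python3 -m crank '[[[0.018,-0.028,-0.02],[0,-0.7,0],1],[[0.017,-0.028,-0.02],[0,0,0],1],[[0,0,-0.02],[0,0,0],1],[[0,0,0],[0,0,0],1],[[0,0,0],[0,0,0],1]]'
cat > look.py <<'E'
from plant import ctrl, imaging
import sys
from h import *
k=sys.argv[1]; o=ctrl.get_obs(); print(o['clock'],o['tool_pos'].round(4),o['orientation'].round(2),o['joint_pos'].round(1),o['qvel'].round(2))
for n in sys.argv[2:]:
    m=imaging.camera_model(n); p,d=imaging.snapshot(n); cv2.imwrite(f"pics/{n}{k}.png",p); np.save(f"pics/{n}{k}.npy",d); np.savez(f"pics/{n}{k}cam.npz",**m)
E
python3 look.py 2 wrist
python3 - <<'E'
from h import *
a,d,c=load("wrist",2);P=cloud(c,d)
m=(d>0)&(abs(P[...,2]-.137)<.008)&(abs(P[...,0]-.505)<.05)&(abs(P[...,1]+.042)<.05)
q=P[m];print(len(q),q.mean(0),cv2.minEnclosingCircle(q[:,:2].astype(np.float32)),np.median(q[:,2]))
m=(d>0)&(P[...,2]<.009)&(P[...,2]>.003)&(abs(P[...,0]-.505)<.07)&(abs(P[...,1]+.042)<.07)
q=P[m];print(cv2.minAreaRect((q[:,:2]*1000).astype(np.float32)))
b=(d>0)&(abs(P[...,0]-.503)<.015)&(abs(P[...,1]-.06)<.015)&(P[...,2]>.006)&(P[...,2]<.05)
if b.any(): q=P[b];print("bolt",len(q),q.mean(0),np.median(q,0),q[:,2].max())
for y in(.13,.15,.16,.17): print(y,proj(c,[.5,y,0]))
E
```

```text
clock: 2.9
tool_pos: [0.5138, -0.0413, 0.2377]
orientation: [179.8, -0.9, 10.1]
force: [0.1, 0.1, 0.8]
opening: 0.0872
gripper_force: 0.0
2.9 [ 0.5138 -0.0413  0.2377] [179.84  -0.87  10.07] [ 17.5   4.4 -19.    0.3 -65.8  82.5] [ 0.51 -0.87  0.06  0.02  0.38  0.02]
2379 [ 0.51142895 -0.04534888  0.1360556 ] ((0.5100411772727966, -0.04560190811753273), 0.02650824747979641) 0.13620842816053622
((509.63092041015625, -42.573570251464844), (121.12550354003906, 139.42103576660156), 82.41053771972656)
bolt 77 [0.50706648 0.05668402 0.02571248] [0.50745053 0.05630248 0.02999337] 0.03727128966817735
0.13 [153.32761675 174.43577752]
0.15 [138.37207614 171.84953546]
0.16 [130.86546435 170.55142691]
0.17 [123.3395259  169.24997622]
```

```bash
python3 -m crank '[[[-0.005,-0.0025,-0.03],[0,0.85,0],1],[[0,0,-0.04],[0,0,0],1],[[0,0,-0.03],[0,0,0],1],[[0,0,-0.02],[0,0,0],1],[[0,0,0],[0,0,0],1],[[0,0,0],[0,0,0],1]]'
```

```text
clock: 3.55
tool_pos: [0.5086, -0.0436, 0.1168]
orientation: [-180.0, 0.0, 10.1]
force: [-0.5, -0.2, 1.0]
opening: 0.0876
gripper_force: 0.0
```

```bash
python3 -m crank '[[[0,0,-0.011],[0,0,0],1],[[0,0,0],[0,0,0],0.4],[[0,0,0],[0,0,0],0.2],[[0,0,0],[0,0,0],0.2]]'
python3 -m crank '[[[0,0,0],[0,0,0],-1],[[0,0,0],[0,0,0],-1],[[0,0,0],[0,0,0],-1]]'
```

```text
clock: 3.95
tool_pos: [0.5075, -0.0443, 0.1043]
orientation: [-180.0, 0.1, 10.0]
force: [-0.1, 0.8, -0.0]
opening: 0.0692
gripper_force: 0.0
clock: 4.25
tool_pos: [0.5074, -0.0447, 0.1041]
orientation: [180.0, 0.1, 10.0]
force: [1.2, -2.3, 1.2]
opening: 0.0526
gripper_force: 30.0
```

```bash
python3 -m crank '[[[0,0,-0.002],[0,0,0],-1],[[0,0,-0.001],[0,0,0],-1],[[0,0,0],[0,0,0],-1]]'
python3 -m crank '[[[0,0,-0.002],[0,0,0],-1],[[0,0,-0.001],[0,0,0],-1],[[0,0,0],[0,0,0],-1]]'
```

```text
clock: 4.55
tool_pos: [0.5076, -0.0447, 0.1016]
orientation: [180.0, 0.1, 10.0]
force: [-1.6, -3.2, 8.4]
opening: 0.0532
gripper_force: 30.0
clock: 4.85
tool_pos: [0.5076, -0.0447, 0.0986]
orientation: [180.0, 0.1, 10.0]
force: [-1.6, -2.5, 7.3]
opening: 0.0525
gripper_force: 30.0
```

```bash
for i in 1 ; do python3 -m crank '[[[0,0,-0.002],[0,0,0],-1],[[0,0,-0.001],[0,0,0],-1],[[0,0,0],[0,0,0],-1]]'; python3 -m crank '[[[0,0,-0.002],[0,0,0],-1],[[0,0,-0.001],[0,0,0],-1],[[0,0,0],[0,0,0],-1]]'; done
```

```text
clock: 5.15
tool_pos: [0.5076, -0.0447, 0.0957]
orientation: [180.0, 0.1, 10.0]
force: [-2.0, -3.2, 9.8]
opening: 0.0528
gripper_force: 30.0
clock: 5.45
tool_pos: [0.5077, -0.0447, 0.0931]
orientation: [180.0, 0.1, 10.0]
force: [-4.6, -1.9, 13.4]
opening: 0.0528
gripper_force: 30.0
```

```bash
python3 -m crank '[[[0,0,-0.001],[0,0,0],-1],[[0,0,-0.0005],[0,0,0],-1],[[0,0,0],[0,0,0],-1]]'
```

```text
clock: 5.75
tool_pos: [0.5077, -0.0447, 0.0918]
orientation: [180.0, 0.1, 10.0]
force: [-4.6, -2.1, 14.3]
opening: 0.0525
gripper_force: 30.0
```

```bash
python3 -m crank '[[[0,0,-0.001],[0,0,0],-1],[[0,0,0],[0,0,0],-1],[[0,0,0],[0,0,0],-1]]'
```

```text
clock: 6.05
tool_pos: [0.5078, -0.0447, 0.0912]
orientation: [180.0, 0.1, 10.0]
force: [-5.9, -2.4, 17.1]
opening: 0.0526
gripper_force: 30.0
```

```bash
python3 -m crank '[[[0,0,-0.0005],[0,0,5],-1],[[0,0,0],[0,0,5],-1],[[0,0,0],[0,0,5],-1],[[0,0,0],[0,0,5],-1]]'; python3 -c "
from plant import ctrl;o=ctrl.get_obs();print(o['moment'],o['joint_pos'])"
```

```text
clock: 6.45
tool_pos: [0.509, -0.0444, 0.0912]
orientation: [179.9, -0.0, 30.2]
force: [-3.7, -1.2, 18.8]
opening: 0.0526
gripper_force: 30.0
[-0.61595928  1.09289532 -0.22647395] [ 17.12489909  12.85530432 -30.17991335   0.11326608 -46.90744767
 103.03674756]
```

```bash
python3 -m crank '[[[0,0,0],[0,0,6],-1],[[0,0,0],[0,0,6],-1],[[0,0,0],[0,0,6],-1],[[0,0,0],[0,0,6],-1],[[0,0,0],[0,0,6],-1]]'; python3 -m crank '[[[0,0,0],[0,0,6],-1],[[0,0,0],[0,0,6],-1],[[0,0,0],[0,0,6],-1],[[0,0,0],[0,0,6],-1],[[0,0,0],[0,0,6],-1],[[0,0,0],[0,0,0],-1]]'; python3 -c "
from plant import ctrl;o=ctrl.get_obs();print(o['moment'],o['joint_pos'])"
```

```text
clock: 6.95
tool_pos: [0.509, -0.0445, 0.0912]
orientation: [179.8, 0.1, 60.3]
force: [-2.5, -2.5, 19.0]
opening: 0.0528
gripper_force: 30.0
clock: 7.55
tool_pos: [0.5091, -0.0445, 0.0912]
orientation: [179.8, 0.2, 90.3]
force: [-2.6, -2.0, 18.5]
opening: 0.0526
gripper_force: 30.0
[-0.91916029  0.98913685  0.14054175] [ 17.22563314  12.78451197 -30.35007585   0.3079646  -46.72954915
 162.83831387]
```

Turned 80° under about 18 N. Now I'll lift gently and watch the force.

```bash
python3 -m crank '[[[0,0,0.004],[0,0,0],-1],[[0,0,0.004],[0,0,0],-1],[[0,0,0.002],[0,0,0],-1],[[0,0,0],[0,0,0],-1]]'
python3 -m crank '[[[0,0,0.005],[0,0,0],-1],[[0,0,0.005],[0,0,0],-1],[[0,0,0.01],[0,0,0],-1],[[0,0,0],[0,0,0],-1]]'
```

```text
clock: 7.95
tool_pos: [0.5076, -0.0444, 0.0992]
orientation: [180.0, 0.1, 90.0]
force: [0.2, -2.7, 5.2]
opening: 0.053
gripper_force: 30.0
clock: 8.35
tool_pos: [0.5078, -0.0439, 0.12]
orientation: [179.9, 0.1, 90.0]
force: [-0.3, -0.2, 0.2]
opening: 0.0531
gripper_force: 30.0
```

```bash
python3 -m crank '[[[0,0,0.04],[0,0,0],-1],[[0,0,0.04],[0,0,0],-1],[[0,0,0],[0,0,0],-1],[[0,0,0],[0,0,0],-1]]'
python3 look.py 3 scene wrist
python3 - <<'E'
from h import *
a,d,c=load("scene",3); b,_,_=load("wrist",3)
w,_,cw=load("wrist",3)
for p in([.5,.16,0],[.503,.06,.036],[.5,.13,0]): print(p,proj(cw,p))
cv2.imwrite("pics/c3.png",np.hstack([cv2.resize(a[150:350,180:380],(400,400),interpolation=cv2.INTER_CUBIC),cv2.resize(w,(400,300)).copy() if 0 else cv2.copyMakeBorder(cv2.resize(w,(400,300)),0,100,0,0,cv2.BORDER_CONSTANT)]))
E
```

```text
clock: 8.75
tool_pos: [0.5075, -0.0438, 0.1997]
orientation: [179.9, 0.1, 90.0]
force: [0.3, -0.1, -0.8]
opening: 0.0526
gripper_force: 30.0
8.75 [ 0.5075 -0.0438  0.1997] [1.799e+02 7.000e-02 9.000e+01] [ 1.730e+01  6.000e+00 -2.230e+01  1.000e-01 -6.160e+01  1.627e+02] [ 0.02  1.49 -2.13 -0.42  0.33  0.05]
[0.5, 0.16, 0] [273.92218989  -5.42318951]
[0.503, 0.06, 0.036] [276.76056593  95.83821363]
[0.5, 0.13, 0] [274.12179794  27.81401636]
```

View pics/c3.png

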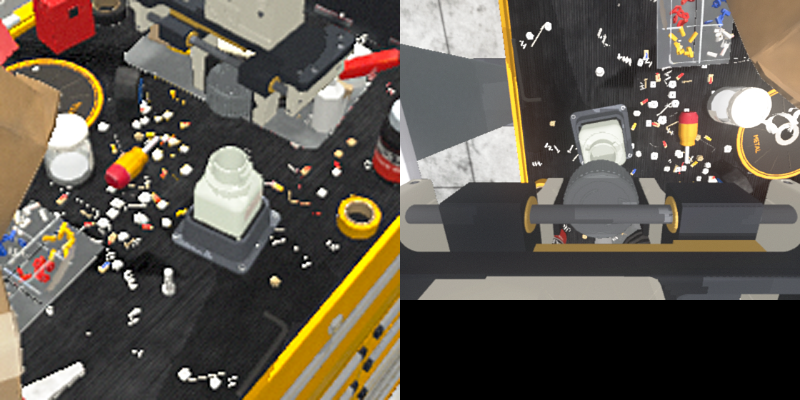

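The cap is off and held between the fingers, and the bottle is open and lower. I'll check the patch left of the bolt.

```bash
python3 look.py 4 top
python3 - <<'E'
from h import *
a,d,c=load("top",4)
g=.001; xs=np.arange(.42,.60,g); ys=np.arange(.06,.24,g)
X,Y=np.meshgrid(xs,ys,indexing='ij'); p=(np.stack([X,Y,0*X],-1)@c['R'].T+c['t'])@c['mtx'].T
u=(p[...,0]/p[...,2]).astype(np.float32); v=(p[...,1]/p[...,2]).astype(np.float32)
I=cv2.remap(a,u,v,cv2.INTER_CUBIC)
I=I[::-1,::-1]  # up=+x, left=+y
I=cv2.resize(I,None,fx=3,fy=3)
for k in range(0,180,20):
    cv2.putText(I,f"{.60-k/1000:.2f}",(0,3*k+8),0,.35,(0,255,255)); cv2.putText(I,f"{.24-k/1000:.2f}",(3*k,535),0,.35,(0,255,0))
cv2.imwrite("pics/c4.png",I)
E
```

```text
8.85 [ 0.5064 -0.0442  0.1979] [-1.7989e+02  1.3000e-01  9.0000e+01] [ 1.730e+01  6.100e+00 -2.240e+01  1.000e-01 -6.160e+01  1.627e+02] [-0.01  0.74 -0.29  0.21 -0.14 -0.03]
```

View pics/c4.png

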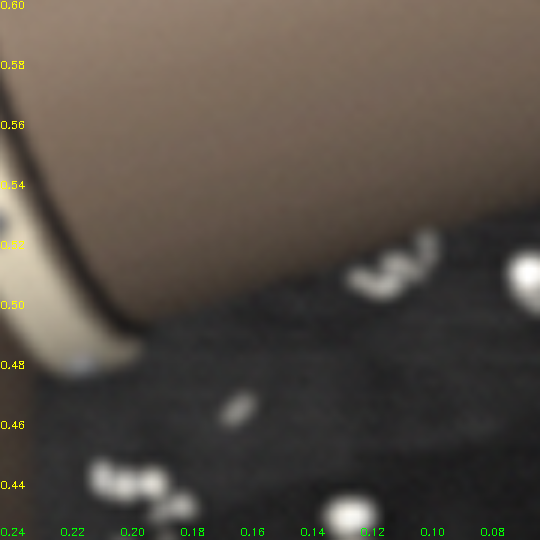

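```bash
python3 -m crank '[[[0,0.03,0],[0,0,0],-1],[[0,0.035,0],[0,0,0],-1],[[0,0.035,0],[0,0,0],-1],[[0,0.035,0],[0,0,0],-1],[[0,0.035,0],[0,0,0],-1],[[0,0.032,0],[0,0,0],-1],[[0,0,0],[0,0,0],-1],[[0,0,0],[0,0,0],-1]]'
python3 -m crank '[[[0,0,-0.03],[0,0,0],-1],[[0,0,-0.03],[0,0,0],-1],[[0,0,-0.03],[0,0,0],-1],[[0,0,-0.03],[0,0,0],-1],[[0,0,-0.03],[0,0,0],-1],[[0,0,-0.02],[0,0,0],-1],[[0,0,0],[0,0,0],-1],[[0,0,0],[0,0,0],-1]]'
```

```text
clock: 9.7
tool_pos: [0.5066, 0.158, 0.1975]
orientation: [-179.8, 0.2, 90.1]
force: [0.5, -0.8, -1.6]
opening: 0.0526
gripper_force: 30.0
clock: 10.5
tool_pos: [0.5072, 0.1568, 0.0288]
orientation: [-179.9, 0.2, 90.0]
force: [0.1, -0.3, -0.3]
opening: 0.0528
gripper_force: 30.0
```

```bash
python3 -m crank '[[[0,0,-0.01],[0,0,0],-1],[[0,0,-0.01],[0,0,0],-1],[[0,0,-0.003],[0,0,0],-1],[[0,0,0],[0,0,0],-1],[[0,0,0],[0,0,0],-1]]'
python3 -m crank '[[[0,0,-0.002],[0,0,0],-1],[[0,0,-0.001],[0,0,0],-1],[[0,0,0],[0,0,0],-1]]'; python3 look.py 5 scene
python3 - <<'E'
from h import *
a,d,c=load("scene",5); u,v=proj(c,[.507,.157,.02]).astype(int); print(u,v)
cv2.imwrite("pics/c5.png",cv2.resize(a[v-70:v+60,u-80:u+80],None,fx=4,fy=4,interpolation=cv2.INTER_CUBIC))
E
```

```text
clock: 11.0
tool_pos: [0.5073, 0.1578, 0.006]
orientation: [-180.0, 0.1, 90.0]
force: [-0.1, -0.1, -0.5]
opening: 0.0526
gripper_force: 30.0
clock: 11.3
tool_pos: [0.5072, 0.1577, 0.0028]
orientation: [-180.0, 0.1, 90.0]
force: [-0.3, -0.2, -0.9]
opening: 0.0529
gripper_force: 30.0
11.3 [0.5072 0.1577 0.0028] [-1.7997e+02  1.5000e-01  9.0010e+01] [ 38.5  21.9 -32.3   0.2 -35.8 141.4] [-0.02  0.01  0.01  0.03 -0.19 -0.03]
229 320
```

View pics/c5.png

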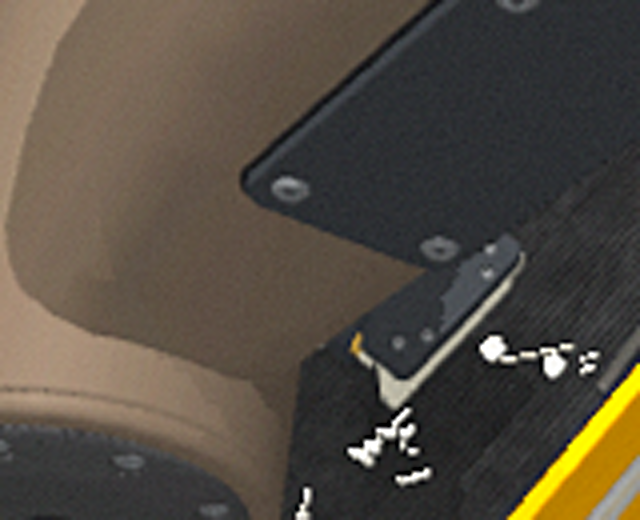

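```bash
python3 -m crank '[[[0,0,-0.0015],[0,0,0],-1],[[0,0,0],[0,0,0],-1],[[0,0,0],[0,0,0],-1]]'; python3 -m crank '[[[0,0,0],[0,0,0],0.4],[[0,0,0],[0,0,0],0.6],[[0,0,0],[0,0,0],0.6],[[0,0,0],[0,0,0],0.6]]'
python3 -m crank '[[[0,0,0.01],[0,0,0],0.6],[[0,0,0.02],[0,0,0],0.6],[[0,0,0.03],[0,0,0],0.6],[[0,0,0.04],[0,0,0],0.6],[[0,0,0.04],[0,0,0],0.6],[[0,0,0.04],[0,0,0],0.6],[[0,-0.04,0],[0,0,0],0.4],[[0,-0.04,0],[0,0,0],0.4],[[0,0,0],[0,0,0],0.4],[[0,0,0],[0,0,0],0.4]]'
python3 look.py 6 scene wrist
python3 - <<'E'
from h import *
for n in("scene","wrist"):
    a,d,c=load(n,6);P=cloud(c,d)
    m=(d>0)&(np.hypot(P[...,0]-.507,P[...,1]-.158)<.04)&(P[...,2]>.012)&(P[...,2]<.06); q=P[m]
    t=q[q[:,2]>np.percentile(q[:,2],60)-.004] if len(q) else q
    if len(q): 
        A=np.c_[t[:,:2],np.ones(len(t))]; print(n,len(q),np.median(t,0),q.max(0)-q.min(0),np.linalg.lstsq(A,t[:,2],rcond=None)[0])
    m=(d>0)&(np.hypot(P[...,0]-.503,P[...,1]-.06)<.015)&(P[...,2]>.008)&(P[...,2]<.05); q=P[m]
    if len(q): print("bolt",q.mean(0),np.median(q[q[:,2]>.025],0),q[:,2].max())
    m=(d>0)&(np.hypot(P[...,0]-.507,P[...,1]+.044)<.025)&(P[...,2]>.095)&(P[...,2]<.13); q=P[m]
    if len(q): print("rim",len(q),cv2.minEnclosingCircle(q[q[:,2]>q[:,2].max()-.008][:,:2].astype(np.float32)),q[:,2].max())
a=load("scene",6)[0]; w=load("wrist",6)[0]
cv2.imwrite("pics/c6.png",np.hstack([cv2.resize(a[220:370,150:350],(400,300),interpolation=cv2.INTER_CUBIC),cv2.resize(w,(400,300))]))
E
```

```text
clock: 11.65
tool_pos: [0.5072, 0.1577, 0.0013]
orientation: [-180.0, 0.1, 90.0]
force: [-0.2, -0.2, -1.0]
opening: 0.0527
gripper_force: 30.0
clock: 12.05
tool_pos: [0.5072, 0.1577, 0.0014]
orientation: [-180.0, 0.1, 90.0]
force: [-0.7, -0.3, -1.1]
opening: 0.0694
gripper_force: 0.0
clock: 13.05
tool_pos: [0.5072, 0.0769, 0.1823]
orientation: [180.0, 0.1, 89.9]
force: [0.6, 1.6, -0.8]
opening: 0.0616
gripper_force: 0.0
13.05 [0.5072 0.0769 0.1823] [1.7996e+02 1.1000e-01 8.9900e+01] [ 3.070e+01  7.300e+00 -2.330e+01  1.000e-01 -5.950e+01  1.492e+02] [ 1.42  0.91  0.49 -0.06  0.28 -0.36]
scene 584 [0.50688147 0.16087623 0.02617305] [0.0519657  0.05333853 0.01805247] [ 0.00527454 -0.00541938  0.02439548]
bolt [0.50425663 0.06069554 0.02498773] [0.50477539 0.06128986 0.03324694] 0.03560089218474002
rim 64 ((0.4891549348831177, -0.04670356214046478), 0.008041814900934696) 0.1106937978991418
wrist 2136 [0.5080865  0.15912217 0.0262497 ] [0.05230897 0.05183069 0.00762057] [ 0.0011127  -0.00052901  0.02573957]
bolt [0.5057696  0.05985026 0.02742976] [0.50582016 0.05955971 0.0344409 ] 0.03729075208216853
rim 1061 ((0.5116299986839294, -0.03734195977449417), 0.01785021834075451) 0.11895863015903285
```

View pics/c6.png

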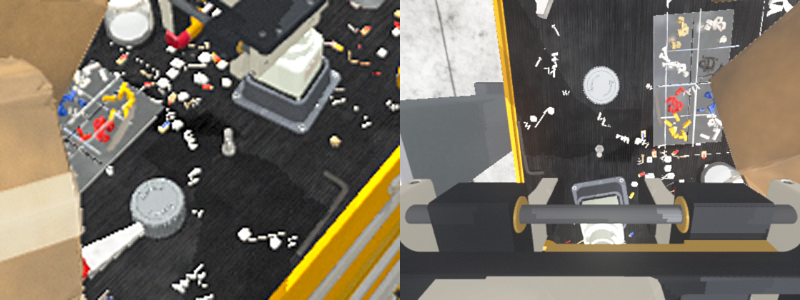

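The cap is standing flat, with its top at 26 mm and no tilt. The bolt is still upright at (0.5045, 0.060). Next I'll take the bolt.

```bash
python3 -m crank '[[[-0.0025,-0.017,-0.03],[0,0,0],0.2],[[0,0,-0.03],[0,0,0],0.1],[[0,0,-0.03],[0,0,0],0],[[0,0,-0.03],[0,0,0],0],[[0,0,0],[0,0,0],0],[[0,0,0],[0,0,0],0]]'
```

```text
clock: 13.75
tool_pos: [0.5049, 0.0613, 0.0616]
orientation: [-179.9, 0.2, 90.1]
force: [-0.0, -0.8, 0.4]
opening: 0.0438
gripper_force: 0.0
```

```bash
python3 look.py 7 scene wrist
python3 - <<'E'
from h import *
for n in("scene","wrist"):
    a,d,c=load(n,7);P=cloud(c,d)
    m=(d>0)&(np.hypot(P[...,0]-.503,P[...,1]-.06)<.013)&(P[...,2]>.008)&(P[...,2]<.05); q=P[m]
    if len(q): print("bolt",q.mean(0),q[:,2].max())
E
```

```text
13.75 [0.5049 0.0613 0.0616] [-179.92    0.21   90.09] [ 29.2  15.1 -32.2   0.2 -42.9 150.8] [-0.23 -1.82  1.32  0.29 -0.1   0.16]
bolt [0.50442903 0.06062792 0.02508554] 0.037999862585432725
bolt [0.50546779 0.05985312 0.02689765] 0.03691270396479894
```

```bash
python3 -m crank '[[[0,-0.0005,-0.025],[0,0,0],0],[[0,0,-0.02],[0,0,0],0],[[0,0,-0.004],[0,0,0],0],[[0,0,0],[0,0,0],0],[[0,0,0],[0,0,0],0]]'
python3 -m crank '[[[0,0,0],[0,0,0],-0.6],[[0,0,0],[0,0,0],-1],[[0,0,0],[0,0,0],-1],[[0,0,0],[0,0,0],-1],[[0,0,0],[0,0,0],-1],[[0,0,0],[0,0,0],-1]]'
```

```text
clock: 14.35
tool_pos: [0.5057, 0.0607, 0.0137]
orientation: [179.9, 0.1, 90.0]
force: [0.3, 0.6, 0.1]
opening: 0.0439
gripper_force: 0.0
clock: 14.95
tool_pos: [0.5048, 0.0602, 0.0124]
orientation: [-180.0, 0.1, 90.0]
force: [-0.3, -0.2, 0.9]
opening: 0.0099
gripper_force: 29.9
```

```bash
python3 -m crank '[[[0,0,0.02],[0,0,0],-1],[[0,0,0.04],[0,0,0],-1],[[0,0,0.04],[0,0,0],-1],[[0,0,0.04],[0,0,0],-1],[[0,0,0.03],[0,0,0],-1],[[0,0,0],[0,0,0],-1],[[0,0,0],[0,0,0],-1]]'
python3 look.py 8 scene top
python3 - <<'E'
from h import *
for n,k in(("scene",3),("scene",8),("top",8),("top",4),("wrist",3)):
    a,d,c=load(n,k);P=cloud(c,d)
    m=(d>0)&(np.hypot(P[...,0]-.507,P[...,1]+.044)<.024)&(P[...,2]>.110)&(P[...,2]<.127); q=P[m]
    if len(q)>5: print(n,k,"rim",len(q),cv2.minEnclosingCircle(q[:,:2].astype(np.float32)),np.percentile(q[:,2],[50,95]))
a,d,c=load("scene",8);P=cloud(c,d)
m=(d>0)&(np.hypot(P[...,0]-.505,P[...,1]-.06)<.02)&(P[...,2]<.19)&(P[...,2]>.01);q=P[m]
print("bolt/finger",len(q),q[:,2].min() if len(q) else None)
o=proj(c,[.505,.06,.17]).astype(int); e=proj(c,[.507,-.044,.117]).astype(int); print(o,e)
x0,y0=min(o[0],e[0])-50,min(o[1],e[1])-50
cv2.imwrite("pics/c8.png",cv2.resize(a[max(y0,0):y0+170,x0:x0+190],None,fx=3.4,fy=3.4,interpolation=cv2.INTER_CUBIC))
E
```

```text
clock: 15.65
tool_pos: [0.5048, 0.0603, 0.1828]
orientation: [180.0, 0.1, 90.0]
force: [-0.5, 0.1, -1.6]
opening: 0.0098
gripper_force: 29.8
15.65 [0.5048 0.0603 0.1828] [1.7996e+02 9.0000e-02 8.9990e+01] [ 2.910e+01  6.800e+00 -2.380e+01  1.000e-01 -5.950e+01  1.509e+02] [ 0.03  1.61 -1.7  -0.31  0.29  0.05]
scene 3 rim 138 ((0.5090866088867188, -0.04330768436193466), 0.021987373009324074) [0.11526453 0.11904659]
top 8 rim 83 ((0.5076306462287903, -0.04340052232146263), 0.022189922630786896) [0.11769273 0.12067128]
wrist 3 rim 387 ((0.5091210603713989, -0.043756045401096344), 0.022057749330997467) [0.11687846 0.11852869]
bolt/finger 44 0.17032433739613265
[262 243] [295 229]
```

View pics/c8.png

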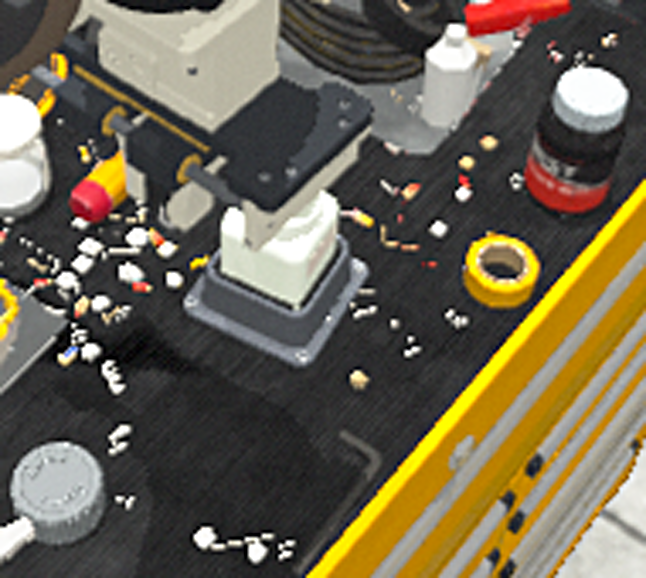

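The bolt is off the worktop and in the grip, and the cap stands at lower left. The mouth is at (0.508, -0.0435) with its rim at about 117 mm.

```bash
python3 -m crank '[[[0.001,-0.03,0],[0,0,0],-1],[[0.001,-0.03,0],[0,0,0],-1],[[0.001,-0.03,0],[0,0,0],-1],[[0,-0.014,0],[0,0,0],-1],[[0,0,0],[0,0,0],-1],[[0,0,-0.02],[0,0,0],-1],[[0,0,-0.02],[0,0,0],-1],[[0,0,0],[0,0,0],-1],[[0,0,0],[0,0,0],-1]]'
```

```text
clock: 16.65
tool_pos: [0.5076, -0.0434, 0.1422]
orientation: [-179.9, 0.2, 90.0]
force: [-0.3, -0.2, 0.5]
opening: 0.0103
gripper_force: 29.8
```

```bash
python3 -m crank '[[[0,0,-0.008],[0,0,0],-1],[[0,0,-0.008],[0,0,0],-1],[[0,0,0],[0,0,0],-1],[[0,0,0],[0,0,0],-1]]'
python3 -m crank '[[[0,0,0],[0,0,0],-0.3],[[0,0,0],[0,0,0],-0.1],[[0,0,0],[0,0,0],0],[[0,0,0],[0,0,0],0],[[0,0,0],[0,0,0],0]]'
python3 -m crank '[[[0,0,0.02],[0,0,0],0],[[0,0,0.04],[0,0,0],0],[[0,0,0.04],[0,0,0],0],[[0,0,0.04],[0,0,0],0],[[0,0.04,0.03],[0,0,0],0],[[0,0.045,0.02],[0,0,0],0],[[0,0.045,0],[0,0,0],0],[[0,0,0],[0,0,0],0],[[0,0,0],[0,0,0],0],[[0,0,0],[0,0,0],0]]'
python3 look.py 9 top scene
python3 - <<'E'
from h import *
a,d,c=load("scene",9);t,dt,ct=load("top",9)
u,v=proj(ct,[.508,-.044,.1]).astype(int)
for n,dd,cc in(("scene",d,c),("top",dt,ct)):
    P=cloud(cc,dd); r=np.hypot(P[...,0]-.508,P[...,1]+.0435); m=(dd>0)&(r<.013); q=P[m]; print(n,len(q),np.percentile(q[:,2],[5,50,95]))
cv2.imwrite("pics/c9.png",np.hstack([cv2.resize(a[170:320,170:320+20],(453,400),interpolation=cv2.INTER_CUBIC),cv2.resize(t[v-25:v+25,u-20:u+20],(320,400),interpolation=cv2.INTER_CUBIC)]))
E
```

```text
clock: 17.05
tool_pos: [0.5077, -0.0438, 0.1263]
orientation: [-180.0, 0.2, 90.0]
force: [-0.6, -0.4, -0.1]
opening: 0.0094
gripper_force: 29.8
clock: 17.55
tool_pos: [0.5078, -0.0438, 0.1264]
orientation: [-180.0, 0.1, 90.0]
force: [-0.2, 0.2, -0.3]
opening: 0.0423
gripper_force: 0.0
clock: 18.55
tool_pos: [0.5076, 0.0858, 0.3161]
orientation: [-179.9, 0.2, 90.0]
force: [0.7, 0.4, 0.4]
opening: 0.0438
gripper_force: 0.0
18.55 [0.5076 0.0858 0.3161] [-1.7995e+02  1.7000e-01  9.0010e+01] [ 3.160e+01  2.600e+00 -1.070e+01  1.000e-01 -7.690e+01  1.484e+02] [-0.94  0.01 -0.1   0.06  0.02 -0.16]Traceback (most recent call last):
  File "<stdin>", line 5, in <module>
    return _quantile_unchecked(
        a, q, axis, out, overwrite_input, method, keepdims, weights)
    return _ureduce(a,
                    func=_quantile_ureduce_func,
    ...<5 lines>...
                    overwrite_input=overwrite_input,
                    method=method)
    r = func(a, **kwargs)
    result = _quantile(arr,
                       quantiles=q,
    ...<2 lines>...
                       out=out,
                       weights=wgt)
    slices_having_nans = np.isnan(arr[-1, ...])
                                  ~~~^^^^^^^^^
IndexError: index -1 is out of bounds for axis 0 with size 0
```

```bash
python3 -m crank '[[[0,-0.045,0],[0,0,0],0],[[0,-0.045,0],[0,0,0],0],[[0,-0.045,0],[0,0,0],0],[[0,-0.045,0],[0,0,0],0],[[0,-0.045,0],[0,0,0],0],[[0,-0.03,0],[0,0,0],0],[[0,0,0],[0,0,0],0],[[0,0,0],[0,0,0],0]]'
python3 look.py 10 wrist scene
python3 - <<'E'
from h import *
a,d,c=load("wrist",10);s=load("scene",10)[0];P=cloud(c,d)
r=np.hypot(P[...,0]-.508,P[...,1]+.0435); q=P[(d>0)&(r<.013)]
if len(q): print(len(q),np.percentile(q[:,2],[5,50,95]))
u,v=proj(c,[.508,-.044,.1]).astype(int);print(u,v)
cv2.imwrite("pics/c10.png",np.hstack([cv2.resize(s,(400,300)),cv2.resize(a[max(v-45,0):v+45,u-60:u+60],(400,300),interpolation=cv2.INTER_CUBIC)]))
E
```

```text
clock: 19.45
tool_pos: [0.5062, -0.156, 0.3159]
orientation: [179.9, 1.2, 88.9]
force: [-0.5, 0.3, 0.3]
opening: 0.0434
gripper_force: 0.0
19.45 [ 0.5062 -0.156   0.3159] [179.92   1.17  88.9 ] [  5.    3.8  -9.9   1.2 -76.4 173.6] [ 1.6  -0.26  0.23 -0.15 -0.03 -0.08]
304 [0.02180248 0.02358785 0.05992619]
279 88
```

View pics/c10.png

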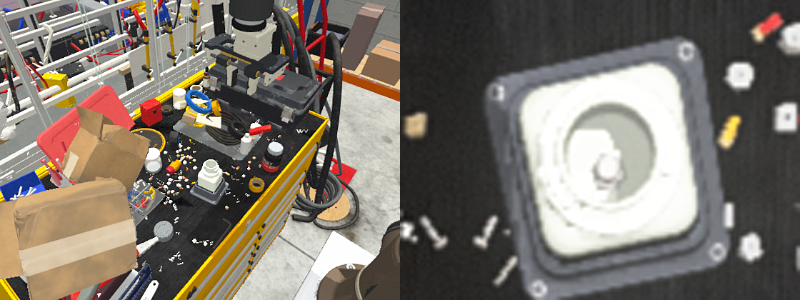

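The wrist view shows the bolt inside the bottle, seen through the mouth at (608,165). The scene view shows the cap flat on the worktop at (162,230). Joint 6 is close to its limit, so I'll back it off and hand in.

```bash
python3 -m crank '[[[0,0,0],[0,0,-6],0],[[0,0,0],[0,0,-6],0],[[0,0,0],[0,0,0],0],[[0,0,0],[0,0,0],0],[[0,0,0],[0,0,0],0]]'
python3 -c "
from plant import ctrl,close_job
print(ctrl.get_obs()['joint_pos'].round(1)); print(close_job())"
```

```text
clock: 20.05
tool_pos: [0.5066, -0.155, 0.3161]
orientation: [179.9, 1.2, 77.1]
force: [-0.2, -0.3, 0.1]
opening: 0.0438
gripper_force: 0.0
[  5.1   3.9  -9.7   1.2 -76.7 161.8]
the job is handed in; nothing more can be done
None
```

The bolt is in the bottle, the cap stands open side down on the worktop, and I handed the job in at about 20 s; the hand-in call returned no verdict.

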